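# Set the bench charger's rate lever to its third click

### The arm

A 6-joint arm with a two-finger parallel gripper is mounted at the origin on the work surface. World frame = base frame: x ahead of the robot, y to its left, z up, the work surface at z = 0. Lengths are in mm, angles in rad, forces in N, time in s.
With the tool pointing down it reaches from about 275 to 1000 mm from the base axis. Payload 8.4 kg.
Tool frame: the origin (TCP) lies midway between the tips of the shut fingers; the grasp point (between the pads) lies 19 mm behind it; y points along the fingers, z is the direction in which the jaws open and shut, and the axes are right-handed (so a half turn about y gives the same grasp; the last joint's range is limited). The gripper opens to 85 mm and grips with 20 to 120 N. Pads are 22 mm wide; open, the fingers measure 114 mm over their backs; the gripper's body (76 mm by 85 mm) begins 54 mm behind the grasp point. The pads swing forward as they close: fully open they stand 13 mm farther back than shut.
Start: joints at [-1.23, 0.353, 1.633, -0, 1.155, -0.002], TCP at [210.077, -588.638, 192.281] pointing down, gripper open.
Joint ranges: [-2.63, 2.63], [-0.92, 2.1], [0.06, 2.66], [-1.3, 4.44], [0, 2.69], [-3.02, 3.02]. Speed limits (rad/s): [2.22, 2.22, 2.79, 3.14, 3.14, 3.14].

### API

Orientations are given as [roll, pitch, yaw] about the fixed x, y, z axes, in that order (R = Rz(yaw) Ry(pitch) Rx(roll)).
In Python, from rig import r gives the robot as it stands. The module is installed in compiled form; this text tells all that it offers.
- The arm moves only by the tool apply_moves, never from a script. Its argument "plan" is text: rows parted by semicolons, each of 7 numbers parted by spaces: the shift along the tool's x, y, z in cm, then the turn, a rotation vector about the tool's x, y, z in degrees, then the closure, from 0 (fully open) to 1 (shut). A call has 1 to 20 rows; each row shifts and turns the pose as measured when the row begins, along the tool's axes as they then stand; what a row does not reach is not made up. A row lasts 1/10 s, in which the tool goes at most 50 mm and 8.59 degrees, less where a joint would pass 70% of its speed; a pose out of reach is approached as far as the arm can. A call is refused whole if a number of a shift passes 5 or a number of a turn 8.59, either way. A call with a gripper value outside its range is refused whole. The fingers move at their own pace and stop on an object; "squeeze" is the grip in N (left out, the last holds). Time passes only in rows, so rows that do not move let the fingers close. It gives the time, the measured TCP pose, the force and the opening at its end, in the units of the state.
- r.sense(): the state, without advancing time (a new reading comes with each control period).
- r.grab_frame(name): name is "scene" or "side" or "wrist"; returns the picture (400x640x3 uint8, blue, green, red); there is no depth.
- r.get_calibration(name): a dict with "vertical_fov" (degrees; the focal length in pixels is half the picture's height over the tangent of half this angle, whatever the lens; pixels are square), "cx", "cy" (the principal point, pixels), "R" (3x3) and "t" (3): a world point X has camera coordinates R X + t; the wrist camera has in their place "hand_eye" (4x4, takes a point from camera to tool coordinates, whose origin is the TCP and whose axes are the tool frame's). Camera axes: x right, y down, z forward; pixel columns grow to the right and rows downward; lengths in mm; the calibration is good to about 2 mm. A picture is of the moment at which its call begins: read the wrist's pose just before it. get_calibration takes no time and is no camera call.
- r.sign_off(): hands the job in, once; it reports no verdict.
The state is a dict: "clock": time; "qpos": joint angles; "qvel": joint speeds; "joint_efforts": joint torques, N m; "eef_pos": TCP position; "tcp_rot": TCP orientation; "contact_force": force on the tool from outside, world axes, zero at the start; "wrist_torque": the same for the moment, N m; "opening": opening from 0.0 (shut) to 1.0 (fully open).
Only numpy, scipy, OpenCV 4.12 (cv2) and the standard library are available. Lean on these libraries where they do the work, as an engineer would, in place of code of your own. Each camera call takes 0.05 s, during which the arm holds its last target. There are 200 camera calls.

### The job

The battery charger's rate lever has been left part-way along its slot. Push it gently sideways with a fingertip, first back to its OFF stop at the circle-marked end (the robot's right), then the other way through its clicks, and stop in the third notch after OFF without running past it. Do not grip the lever, leave the things standing around where they are, and take the hand away when done.

Things in the scene. Friction and masses are not known exactly. Their poses are not given: they have to be found in the camera images.
- charger: Fixed grey steel battery charger, 260 mm deep (its x), 320 mm wide (its y), 120 mm high, flat deck on top. Origin: centre of its underside. Its -x side faces the robot (turned up to 25 degrees); its +y is the robot's left. The slot is on the near half of the deck; the far half has an ammeter (left, 14 mm high), a timer knob (right, 27 mm) and a carrying handle 39 mm high at the far edge.
- slot_middle (a point): Middle of the slot's length, at deck height (120 mm above the bench). The slot, 112 mm long and 8 mm wide, runs along the charger's y through an aluminium scale plate; the deck round it is flat.
- off_end (a point): Where the paddle's centre is when the lever is at its OFF stop: the right-hand (-y of the charger) end, marked by a circle on the plate. The rates are marked by five bars that grow longer towards the other end, one level with each notch.
- paddle (a point): Centre of the lever's black paddle, 24 mm (charger's x) by 12 mm (along the slot) by 28 mm high, standing upright on a thin steel stem over the slot; 20 mm above the deck, so the paddle reaches from 6 to 34 mm above it. Its flat ribbed sides face along the slot, and there is free room on both sides of it.
- lever (a joint): Travel along the slot (charger's +y), m. 0 = OFF stop; notches (spring detents) at 0.018, 0.036, 0.054, 0.072, 0.090 (other stop). About 6 N pushes it out of a notch; half-way to the next it jumps ahead and drops into that notch by itself. A finger following slowly feels the push build up and vanish once a click. Starts between 0.014 and 0.040, as a rule in notch 1 or 2.
- paddle_off_side: The half of the paddle on the OFF side (right, charger's -y): pushed from here the lever moves away from OFF. Origin: centre of the whole paddle.
- paddle_far_side: The half of the paddle on the other side (left, charger's +y): pushed from here the lever moves to OFF. Origin: centre of the whole paddle.
- tin: Small steel grease tin, 46 mm across and 32 mm high, standing loose on the charger's deck left of the slot. Origin: centre of its underside.
- jar: Glass jar with steel lid, 68 mm across, 85 mm high, loose on the bench to the left of the charger. Origin: centre of its underside.
- funnel: Red funnel standing mouth down, 112 mm across and 120 mm high, loose on the bench to the right of the charger. Origin: centre of its underside.
- spanner: Steel spanner, 180 mm long, lying loose on the bench beyond the charger. Origin: centre of its underside.

How it is judged (in metres and radians):
On the way, in this order (a step that is already met when the one before it is completed fails the run):
1. the lever is back at its OFF stop (value of joint lever below 0.004 m), for 0.2 s.
2. the lever has been pushed out to the third notch (value of joint lever between 0.049 and 0.059 m), for 0.2 s.
At the end, for the whole second after the job is handed in: The lever, after having been at its OFF stop (within 4 mm), rests in the third notch (54 mm from OFF, within 4 mm), let go and at rest (value of joint lever between 0.05 and 0.058 m and velocity of joint lever between -0.01 and 0.01 m/s); the robot touches nothing.
It fails at once if the lever is run past the third notch (more than 10 mm beyond it, over the next hump) (value of joint lever above 0.064 m).
It fails at once if the lever is gripped: both its sides are held at once (contact force between the fingers and paddle_off_side above 1.5 N and contact force between the fingers and paddle_far_side above 1.5 N).
It fails at once if the lever is forced (more than 40 N) (contact force between anything else and paddle_off_side above 40 N or contact force between anything else and paddle_far_side above 40 N).
It fails at once if the tin, jar, funnel or spanner is moved (more than 15 mm) or picked up (distance of any of tin, jar, funnel, spanner from where it was at the start of the episode above 0.015 m).
It also fails if it takes over 67 s, if anything falls off the work surface, if the arm or the gripper's body presses on something with over 40 N, if the wrist force passes 120 N, or if a joint passes its speed limit or range.

## Working session

There is one attempt and no reset: what is moved stays moved. The work goes in short steps, Python scripts to look and compute and a tool call to move; the robot and the scene stay as the last step left them, time stands still between calls to the robot, and variables do not carry over. Pictures are saved under pics/ and viewed, about 8 in all and at most 12, crops included, and the job is handed in when it is done.

Besides the shell and the picture viewer there is one more tool, called by a JSON object that holds its "fn" and its "kwargs". apply_moves: Moves the arm, as the interface text tells. Its arguments: {"type":"object","properties":{"plan":{"type":"string"},"squeeze":{"type":"number"}},"required":["plan"]}

```bash
mkdir -p pics; python3 - <<'E'
from rig import r
import cv2,numpy as np
s=r.sense();print({k:np.round(v,3).tolist() for k,v in s.items()})
for n in("scene","side","wrist"):
    c=r.get_calibration(n);print(n,{k:np.round(v,3).tolist() for k,v in c.items()})
for n in("scene","side"):
    cv2.imwrite(f"pics/{n}0.png",r.grab_frame(n))
E
```

```text
{'clock': 0.0, 'qpos': [-1.23, 0.354, 1.634, -0.0, 1.155, -0.002], 'qvel': [-0.001, 0.0, 0.002, -0.001, 0.001, 0.001], 'joint_efforts': [-0.002, -60.525, -34.206, -0.0, 0.009, 0.0], 'eef_pos': [209.906, -588.186, 191.596], 'tcp_rot': [-1.572, -0.0, -2.799], 'contact_force': [-0.561, 0.324, 0.387], 'wrist_torque': [-0.001, -0.002, 0.03], 'opening': 1.004}
scene {'vertical_fov': 57.846, 'cx': 316.407, 'cy': 198.616, 'R': [[-0.768, 0.641, 0.018], [0.324, 0.413, -0.851], [-0.553, -0.647, -0.525]], 't': [422.691, -125.495, 1381.196]}
side {'vertical_fov': 46.218, 'cx': 321.834, 'cy': 205.84, 'R': [[-0.976, -0.216, 0.01], [-0.118, 0.496, -0.86], [0.181, -0.841, -0.509]], 't': [625.212, 122.628, 1042.559]}
wrist {'vertical_fov': 71.025, 'cx': 318.598, 'cy': 199.76, 'hand_eye': [[-0.0, 0.948, 0.319, -82.636], [0.001, -0.319, 0.948, -181.398], [1.0, 0.001, -0.001, -0.66], [0.0, 0.0, 0.0, 1.0]]}
```

View pics/scene0.png

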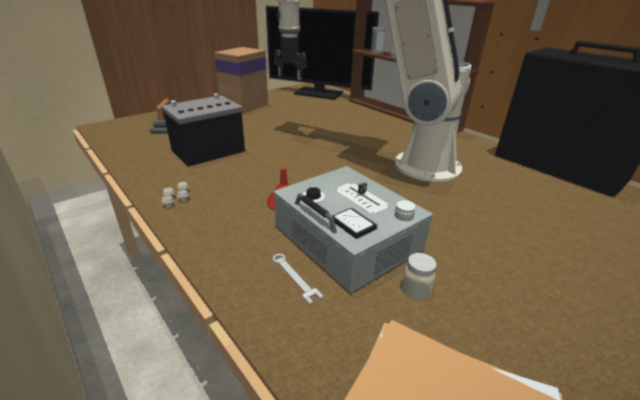

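View pics/side0.png

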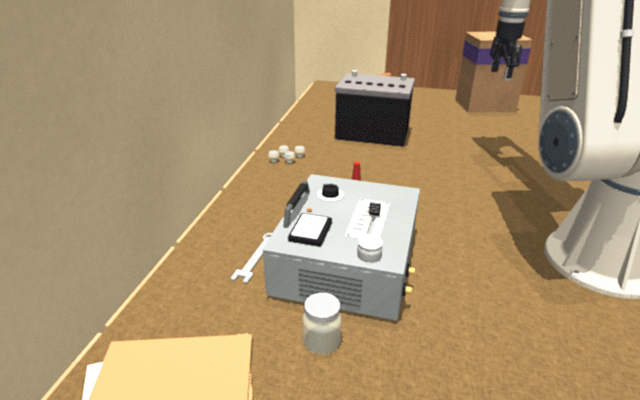

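The scene shows the charger with deck corners near (276,208), (347,169), (430,213) and (353,265). The side view has them near (312,178), (420,187), (405,264) and (272,254), with the paddle near (375,209), the tin at (370,247), the jar at (322,322) and the funnel behind the charger.

```bash
cat > h.py <<'E'
import numpy as np,cv2
from rig import r
from scipy.spatial.transform import Rotation as Ro
def cam(n,s=None):
    c=r.get_calibration(n);f=200/np.tan(np.radians(c["vertical_fov"]/2))
    if n=="wrist":
        s=s or r.sense();H=np.array(c["hand_eye"]);T=np.eye(4)
        T[:3,:3]=Ro.from_euler("xyz",s["tcp_rot"]).as_matrix();T[:3,3]=s["eef_pos"]
        M=np.linalg.inv(T@H);R,t=M[:3,:3],M[:3,3]
    else: R,t=np.array(c["R"]),np.array(c["t"])
    return f,c["cx"],c["cy"],R,t
def onz(C,uv,z):
    f,cx,cy,R,t=C;o=-R.T@t;d=R.T@np.array([(uv[0]-cx)/f,(uv[1]-cy)/f,1]);return o+d*(z-o[2])/d[2]
def proj(C,X):
    f,cx,cy,R,t=C;p=R@np.array(X,float)+t;return np.array([cx+f*p[0]/p[2],cy+f*p[1]/p[2]])
E
python3 - <<'E'
from h import *
a=cam("scene");b=cam("side")
for uv in [(276,208),(347,169),(430,213),(353,265)]:print(onz(a,uv,120).round())
for uv in [(312,178),(420,187),(405,264),(272,254)]:print(onz(b,uv,120).round())
print("paddle",onz(b,(375,209),140).round(),onz(a,(362,187),140).round(),"tin",onz(b,(370,240),152).round(),onz(a,(405,206),152).round(),"jar",onz(b,(322,305),85).round())
print(r.sense()["clock"], Ro.from_euler("xyz",r.sense()["tcp_rot"]).as_matrix().round(2))
E
```

```text
[719.  42. 120.]
[432.  -3. 120.]
[436. 294. 120.]
[716. 309. 120.]
[668. -13. 120.]
[416. -27. 120.]
[431. 272. 120.]
[669. 297. 120.]
paddle [503. 128. 140.] [502. 124. 140.] tin [497. 258. 152.] [503. 264. 152.] jar [559. 370.  85.]
0.1 [[-0.94 -0.    0.34]
 [-0.34  0.   -0.94]
 [-0.   -1.   -0.  ]]
```

{"fn": "apply_moves", "kwargs": {"plan": "0 -4 0 0 0 0 1;0 -4 0 0 0 0 1;0 -4 0 0 0 0 1;-3.3 0 -3.4 0 0 0 1;-3.3 0 -3.4 0 0 0 1;-3.3 0 -3.4 0 0 0 1;-3.3 0 -3.4 0 0 0 1;-3.3 0 -3.4 0 0 0 1;-3.3 0 -3.4 0 0 0 1;-3.3 0 -3.4 0 0 0 1;-3.3 0 -3.4 0 0 0 1;-3.3 0 -3.4 0 0 0 1;-3.3 0 -3.4 0 0 0 1;-3.3 0 -3.4 0 0 0 1;-3.3 0 -3.4 0 0 0 1;-3.3 0 -3.4 0 0 0 1;0 0 0 0 0 0 1"}}

```text
clock: 1.8
eef_pos: [471.7, -5.3, 314.4]
tcp_rot: [-1.578, 0.002, -2.804]
contact_force: [0.7, -0.3, 0.4]
opening: 0.002
```

{"fn": "apply_moves", "kwargs": {"plan": "-3.3 0 -3.4 0 0 0 1;-3.3 0 -3.4 0 0 0 1;-3.3 0 -3.4 0 0 0 1;0 0 0 0 6.5 0 1;0 0 0 0 6.5 0 1;0 0 0 0 6.5 0 1;0 0 0 0 0 0 1"}}

```text
clock: 2.5
eef_pos: [530.8, 125.7, 312.2]
tcp_rot: [-1.575, -0.006, 3.13]
contact_force: [-0.2, 0.6, -0.6]
opening: 0.005
```

```bash
python3 - <<'E'
from h import *
s=r.sense();im=r.grab_frame("wrist");cv2.imwrite("pics/w1.png",im);print(s["eef_pos"],s["tcp_rot"])
np.save("w1.npy",{k:np.array(v) for k,v in s.items()},allow_pickle=True)
E
```

```text
[530.77123314 125.68506832 312.18964018] [-1.57488411 -0.00591408  3.13006603]
```

View pics/w1.png

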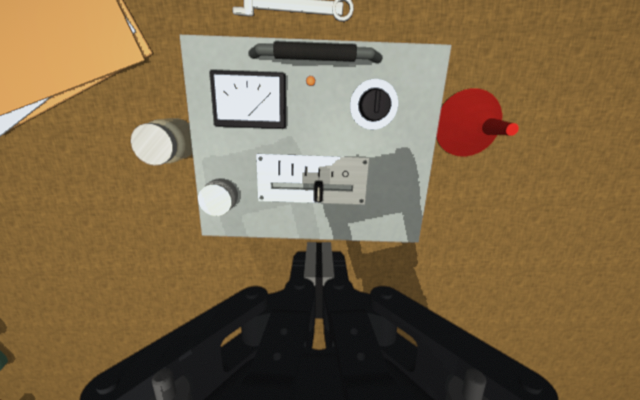

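The wrist view shows the deck with corners at about (181,35), (451,45), (419,242) and (203,235). The slot runs from (272,185) to (353,188), the OFF circle is at (345,174) and the paddle is at (318,190). I'll enlarge the plate.

```bash
python3 - <<'E'
from h import *
s=np.load("w1.npy",allow_pickle=True).item();im=cv2.imread("pics/w1.png")
cv2.imwrite("pics/w1c.png",cv2.resize(im[140:220,240:390],None,fx=5,fy=5,interpolation=cv2.INTER_CUBIC))
C=cam("wrist",s)
for uv in [(181,35),(451,45),(419,242),(203,235)]:print(onz(C,uv,120).round(1))
E
```

```text
[692.  287.1 120. ]
[677.8 -30.6 120. ]
[418.4 -20.1 120. ]
[432.8 298.9 120. ]
```

View pics/w1c.png

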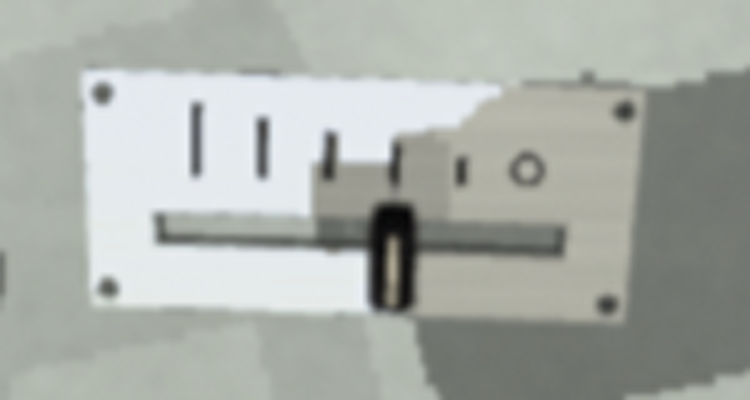

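The crop shows slot ends at (156,228) and (565,242), the circle at (527,170) and bar centres at u = 461, 395, 330, 262 and 196. The paddle is level with bar 2.

```bash
cat >> h.py <<'E'
def chg():
    s=np.load("w1.npy",allow_pickle=True).item();C=cam("wrist",s)
    g=lambda u,v,z=120:onz(C,(240+u/5-.4,140+v/5-.4),z)
    L,Rr=g(156,228),g(565,242);return C,g,L,Rr
E
python3 - <<'E'
from h import *
C,g,L,Rr=chg();print(L,Rr,np.linalg.norm(L-Rr))
m=(L+Rr)/2
c=np.array([onz(C,uv,120) for uv in [(181,35),(451,45),(419,242),(203,235)]])
ex=(c[0]+c[1]-c[2]-c[3]);ey=(c[0]+c[3]-c[1]-c[2])
print("yaw deg",np.degrees([np.arctan2(ex[1],ex[0]),np.arctan2(-ey[0],ey[1]),np.arctan2(-(L-Rr)[0],(L-Rr)[1])]))
y=(L-Rr)/np.linalg.norm(L-Rr);x=np.array([y[1],-y[0],0])
cc=c.mean(0);print("centre",cc,"mid",m)
for n,p in dict(circ=g(527,170),b1=g(461,170),b2=g(395,163),b3=g(330,157),b4=g(262,148),b5=g(196,140),padtop=g(393,255,154)).items():
    print(n,"along",((p-m)@y).round(1),"x",((p-m)@x).round(1),p.round(1))
tin=onz(C,(217,197),152);print("tin",tin,"rel",(tin-m)@y,(tin-m)@x)
b=cam("side");print("side reproj mid,padtop",proj(b,m),proj(b,g(393,255,154)))
E
```

```text
[508.00670028 193.84687936 120.        ] [502.8517469   80.58593549 120.        ] 113.37819433360566
yaw deg [-2.46451512 -2.56729928 -2.60595903]
centre [555.26166438 133.83612104 120.        ] mid [505.42922359 137.21640742 120.        ]
circ along -44.8 x 20.1 [523.4  91.5 120. ]
b1 along -26.9 x 19.4 [523.6 109.5 120. ]
b2 along -8.8 x 20.7 [525.7 127.5 120. ]
b3 along 8.9 x 21.8 [527.6 145.1 120. ]
b4 along 27.4 x 23.6 [530.3 163.5 120. ]
b5 along 45.3 x 25.2 [532.7 181.3 120. ]
padtop along -9.0 x 5.0 [510. 128. 154.]
tin [502.06073194 258.14844987 152.        ] rel 120.65382532006598 -8.863411430051976
side reproj mid,padtop [372.40904458 219.37996741] [371.81826037 202.53067422]
```

{"fn": "apply_moves", "kwargs": {"plan": "2.3 0 -4.1 0 1.9 0 1;0 4 0 0 0 0 1;0 4 0 0 0 0 1;0 4 0 0 0 0 1;0 0 0 0 0 0 1;0 0 0 0 0 0 1"}}

```text
clock: 3.15
eef_pos: [508.4, 166.3, 191.9]
tcp_rot: [-1.576, -0.001, 3.116]
contact_force: [0.0, -0.7, 0.6]
opening: 0.005
```

{"fn": "apply_moves", "kwargs": {"plan": "0 2 0 0 1 0 1;0 2 0 0 0.5 0 1;0 1 0 0 0 0 1;0 0.8 0 0 0 0 1;0 0 0 0 0 0 1"}}

```text
clock: 3.65
eef_pos: [515.1, 167.2, 141.9]
tcp_rot: [-1.58, 0.011, 3.093]
contact_force: [-0.8, -0.0, 0.1]
opening: 0.002
```

```bash
python3 - <<'E'
from h import *
s=r.sense();print(s["eef_pos"],s["tcp_rot"],s["contact_force"])
a=r.grab_frame("wrist")[140:290,220:420];b=r.grab_frame("side")[160:270,300:440]
cv2.imwrite("pics/w2.png",np.hstack([cv2.resize(a,(400,300)),cv2.resize(b,(382,300),interpolation=cv2.INTER_CUBIC)]))
E
```

```text
[515.05774223 167.19317286 141.90136422] [-1.58001371  0.01058108  3.09302893] [-0.77545703 -0.03296471  0.07123403]
```

View pics/w2.png

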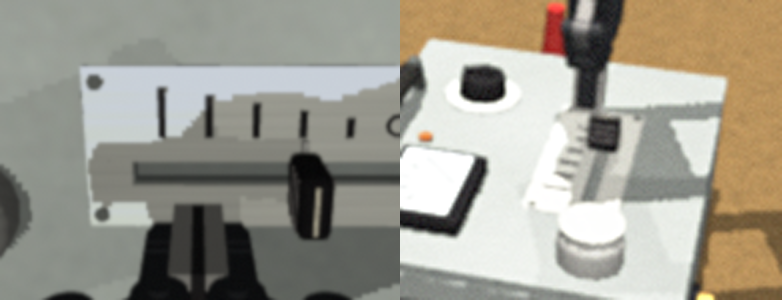

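```bash
python3 - <<'E'
from h import *
s=r.sense();print(s["eef_pos"],s["clock"],s["qvel"].round(3) if hasattr(s["qvel"],"round") else s["qvel"])
b=cam("side");p=proj(b,s["eef_pos"]);print(p,[(p[0]-300)*382/140,(p[1]-160)*300/110])
print([proj(b,X) for X in [(505,128,140),(502,258,152),(505,137,120)]], proj(cam("wrist"),s["eef_pos"]))
cv2.imwrite("pics/s3.png",cv2.resize(r.grab_frame("side")[100:280,260:460],None,fx=3,fy=3,interpolation=cv2.INTER_CUBIC))
E
```

```text
[515.60178405 167.44212685 142.66628524] 3.75 [ 0.002 -0.002  0.002 -0.    -0.003  0.004]
[366.08924457 216.98726209] [np.float64(180.32922448311894), np.float64(155.41980570359254)]
[array([373.8206912 , 208.75035892]), array([367.05104883, 239.58947968]), array([372.63154023, 219.35081041])] [319.9041456  228.18299051]
```

View pics/s3.png

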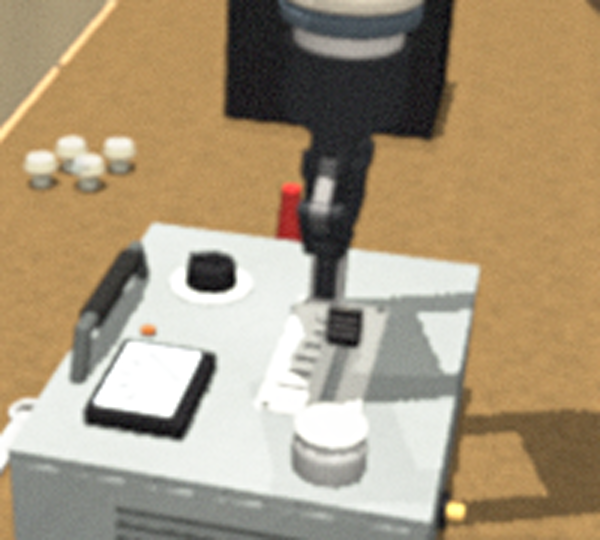

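```bash
python3 - <<'E'
from h import *
C,g,L,Rr=chg();s=r.sense();W=cam("wrist",s)
print("slot L end pred",proj(W,L),"seen ~",(220+134/2,140+172/2))
im=r.grab_frame("wrist");cv2.imwrite("pics/w4.png",cv2.resize(im[150:350,220:420],(800,800),interpolation=cv2.INTER_CUBIC)[:600])
# side-view tip candidates
b=cam("side");e=s["eef_pos"]
Rm=Ro.from_euler("xyz",s["tcp_rot"]).as_matrix()
for d in (0,-20,-40):
  for x in (-11,11): print(d,x,"side",proj(b,e+Rm@[x,d,0]).round(),"wrist",proj(W,e+Rm@[x,d,0]).round())
E
```

```text
slot L end pred [287.33232952 226.72863475] seen ~ (287.0, 226.0)
0 -11 side [361. 216.] wrist [320. 214.]
0 11 side [372. 218.] wrist [320. 242.]
-20 -11 side [361. 207.] wrist [320. 225.]
-20 11 side [372. 209.] wrist [320. 256.]
-40 -11 side [362. 198.] wrist [320. 240.]
-40 11 side [373. 200.] wrist [320. 274.]
```

View pics/w4.png

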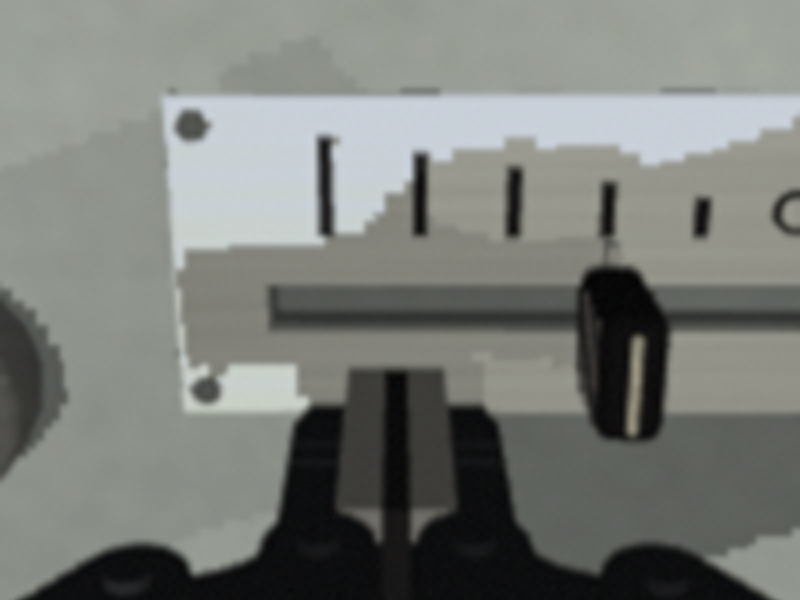

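The measured pose is right: the slot end is predicted at (287,227) and seen at (287,226). Both cameras, however, put the visible fingertips about 40 mm behind the stated TCP. I'll go down cautiously and check.

{"fn": "apply_moves", "kwargs": {"plan": "0.8 0 0 0 0 0 1;0 1 0 0 0 0 1;0 1 0 0 0 0 1;0 0 0 0 0 0 1;0 0 0 0 0 0 1"}}

```text
clock: 4.35
eef_pos: [506.9, 168.3, 121.4]
tcp_rot: [-1.581, 0.012, 3.093]
contact_force: [0.2, -0.3, -0.1]
opening: 0.002
```

```bash
python3 - <<'E'
from h import *
s=r.sense();print(s["eef_pos"],s["tcp_rot"],s["contact_force"],s["clock"])
b=cam("side");Rm=Ro.from_euler("xyz",s["tcp_rot"]).as_matrix()
im=cv2.resize(r.grab_frame("side")[160:260,300:440],None,fx=5,fy=5,interpolation=cv2.INTER_CUBIC)
for d,c in((0,(0,0,255)),(-40,(0,255,0))):
    p=(proj(b,s["eef_pos"]+Rm@[0,d,0])-[300,160])*5;cv2.circle(im,tuple(int(v) for v in p),4,c,-1)
cv2.imwrite("pics/s5.png",im)
E
```

```text
[506.91457668 168.29360699 121.38120668] [-1.58077914  0.01243888  3.09331988] [ 0.1824779  -0.30211691 -0.09336604] 4.35
```

View pics/s5.png

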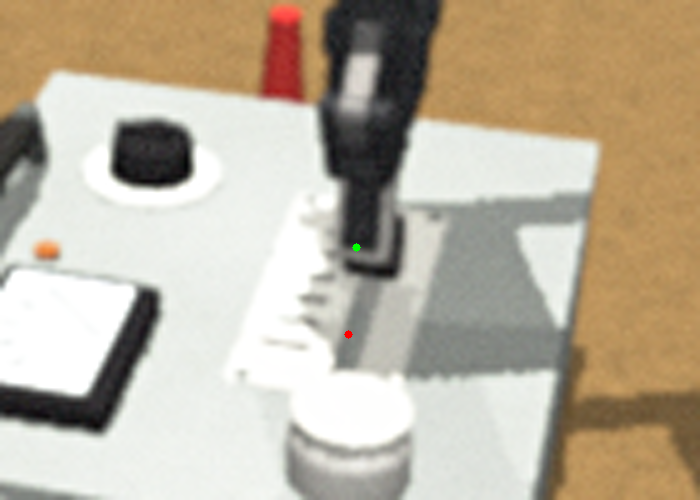

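The side view confirms it: the fingertip ends at about crop (357,255), by the green mark at −40 mm, and not at the stated TCP (red, (348,334)). I take the real tip as 37±4 mm behind the TCP, so I'll lower 20 mm more and then push slowly towards OFF.

{"fn": "apply_moves", "kwargs": {"plan": "0 1 0 0 0 0 1;0 1 0 0 0 0 1;0 0 0 0 0 0 1;0 0 0.6 0 0 0 1;0 0 0.4 0 0 0 1;0 0 0.3 0 0 0 1;0 0 0 0 0 0 1"}}

```text
clock: 5.1
eef_pos: [506.7, 154.1, 99.4]
tcp_rot: [-1.58, 0.012, 3.093]
contact_force: [0.1, -0.3, -0.8]
opening: -0.003
```

{"fn": "apply_moves", "kwargs": {"plan": "0 0 0.3 0 0 0 1;0 0 0.3 0 0 0 1;0 0 0.2 0 0 0 1;0 0 0 0 0 0 1"}}

```text
clock: 5.5
eef_pos: [506.7, 146.5, 99.9]
tcp_rot: [-1.583, 0.013, 3.092]
contact_force: [0.1, 4.5, -2.8]
opening: -0.002
```

{"fn": "apply_moves", "kwargs": {"plan": "0 0 0.2 0 0 0 1;0 0 0.2 0 0 0 1;0 0 0 0 0 0 1"}}

```text
clock: 5.8
eef_pos: [506.6, 143.8, 99.9]
tcp_rot: [-1.585, 0.013, 3.092]
contact_force: [0.6, 2.3, -0.4]
opening: -0.005
```

{"fn": "apply_moves", "kwargs": {"plan": "0 0 0.3 0 0 0 1;0 0 0.3 0 0 0 1;0 0 0.3 0 0 0 1;0 0 0.3 0 0 0 1;0 0 0 0 0 0 1"}}

```text
clock: 6.3
eef_pos: [505.9, 129.8, 99.7]
tcp_rot: [-1.583, 0.013, 3.093]
contact_force: [-0.1, -0.0, 0.9]
opening: -0.001
```

{"fn": "apply_moves", "kwargs": {"plan": "0 0 0.3 0 0 0 1;0 0 0.3 0 0 0 1;0 0 0.3 0 0 0 1;0 0 0.3 0 0 0 1;0 0 0 0 0 0 1"}}

```text
clock: 6.8
eef_pos: [505.3, 117.6, 99.7]
tcp_rot: [-1.585, 0.014, 3.092]
contact_force: [0.3, -0.2, -0.4]
opening: 0.003
```

{"fn": "apply_moves", "kwargs": {"plan": "0 0 0.2 0 0 0 1;0 0 0.2 0 0 0 1;0 0 0 0 0 0 1"}}

```text
clock: 7.1
eef_pos: [505.1, 112.7, 99.7]
tcp_rot: [-1.584, 0.014, 3.092]
contact_force: [-1.0, -0.0, 0.2]
opening: -0.001
```

{"fn": "apply_moves", "kwargs": {"plan": "0 0 0.2 0 0 0 1;0 0 0 0 0 0 1"}}

```text
clock: 7.3
eef_pos: [505.2, 111.9, 99.7]
tcp_rot: [-1.587, 0.014, 3.091]
contact_force: [-0.2, 2.4, -0.8]
opening: 0.002
```

```bash
python3 - <<'E'
from h import *
s=r.sense();print(s["eef_pos"],s["contact_force"],s["clock"])
C,g,L,Rr=chg();W=cam("wrist",s);y=(L-Rr)/np.linalg.norm(L-Rr);m=(L+Rr)/2
im=r.grab_frame("wrist")
for k in (-45,-27,-9,9):
    p=proj(W,m+k*y+[0,0,34]);print(k,p.round(1))
    cv2.circle(im,tuple(int(round(v)) for v in p),1,(0,0,255),-1)
cv2.imwrite("pics/w6.png",cv2.resize(im[150:300,220:420],(800,600),interpolation=cv2.INTER_CUBIC))
E
```

```text
[505.1778892  111.94565342  99.71090525] [-0.18448311  2.38564447 -0.80394162] 7.3
-45 [356.5 271.8]
-27 [322.  271.6]
-9 [287.7 271.4]
9 [253.6 271.3]
```

View pics/w6.png

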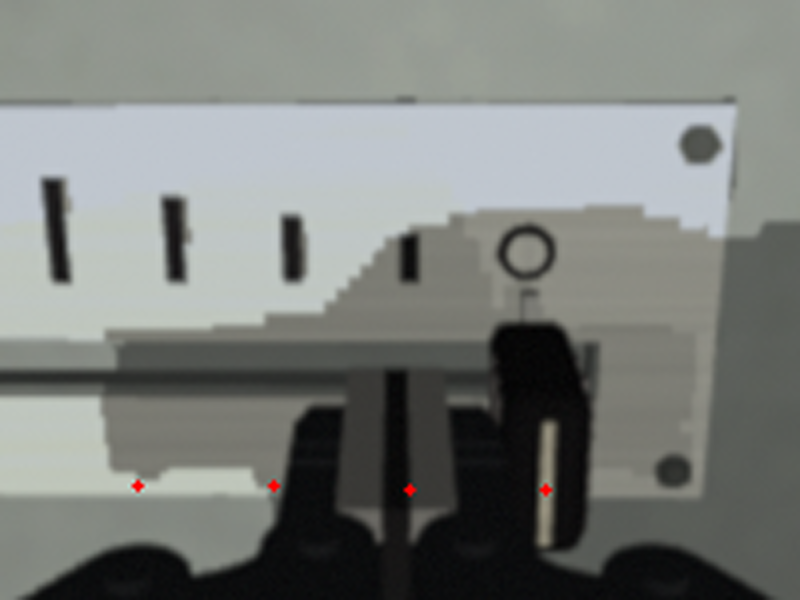

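The lever is at OFF: the paddle sits under the circle, and the predicted −45 mm mark at (545,490) lies on its top. Next I'll back off, lift over and come down on the OFF side.

{"fn": "apply_moves", "kwargs": {"plan": "0 0 0 0 0 0 1;0 0 0 0 0 0 1;0 0 -1 0 0 0 1;0 -2.5 0 0 0 0 1;0 -2 0 0 0 0 1;0 0 0 0 0 0 1;0 0 3.3 0 0 0 1;0 0 3.3 0 0 0 1;0 0 0 0 0 0 1;0 0 0 0 0 0 1"}}

```text
clock: 8.35
eef_pos: [501.4, 56.0, 142.8]
tcp_rot: [-1.584, 0.013, 3.093]
contact_force: [0.4, 0.4, 0.3]
opening: -0.0
```

{"fn": "apply_moves", "kwargs": {"plan": "0 2.2 0 0 0 0 1;0 2 0 0 0 0 1;0 0 0 0 0 0 1;0 0 0 0 0 0 1;0 0 -0.4 0 0 0 1;0 0 -0.4 0 0 0 1;0 0 -0.3 0 0 0 1;0 0 0 0 0 0 1"}}

```text
clock: 9.15
eef_pos: [504.5, 72.4, 101.4]
tcp_rot: [-1.585, 0.016, 3.095]
contact_force: [-0.4, 0.3, 0.6]
opening: 0.001
```

{"fn": "apply_moves", "kwargs": {"plan": "0 0 -0.3 0 0 0 1;0 0 0 0 0 0 1;0 0 -0.2 0 0 0 1;0 0 0 0 0 0 1"}}

```text
clock: 9.55
eef_pos: [504.6, 76.0, 101.6]
tcp_rot: [-1.582, 0.016, 3.096]
contact_force: [0.3, -2.8, -0.4]
opening: -0.003
```

{"fn": "apply_moves", "kwargs": {"plan": "0 0 -0.2 0 0 0 1;0 0 -0.2 0 0 0 1;0 0 -0.2 0 0 0 1;0 0 -0.2 0 0 0 1;0 0 0 0 0 0 1"}}

```text
clock: 10.05
eef_pos: [505.2, 85.0, 101.9]
tcp_rot: [-1.583, 0.017, 3.095]
contact_force: [-0.6, -0.5, 0.1]
opening: -0.002
```

{"fn": "apply_moves", "kwargs": {"plan": "0 0 -0.2 0 0 0 1;0 0 -0.2 0 0 0 1;0 0 -0.2 0 0 0 1;0 0 -0.2 0 0 0 1;0 0 0 0 0 0 1"}}

```text
clock: 10.55
eef_pos: [505.6, 93.0, 102.2]
tcp_rot: [-1.581, 0.017, 3.096]
contact_force: [0.3, -2.8, 0.9]
opening: -0.0
```

{"fn": "apply_moves", "kwargs": {"plan": "0 0 -0.2 0 0 0 1;0 0 -0.2 0 0 0 1;0 0 -0.2 0 0 0 1;0 0 0 0 0 0 1"}}

```text
clock: 10.95
eef_pos: [505.9, 98.9, 102.2]
tcp_rot: [-1.581, 0.017, 3.096]
contact_force: [0.1, -1.5, -0.6]
opening: -0.002
```

{"fn": "apply_moves", "kwargs": {"plan": "0 0 -0.2 0 0 0 1;0 0 -0.2 0 0 0 1;0 0 0 0 0 0 1"}}

```text
clock: 11.25
eef_pos: [506.2, 104.2, 102.3]
tcp_rot: [-1.582, 0.017, 3.096]
contact_force: [0.1, 0.1, 0.5]
opening: 0.001
```

{"fn": "apply_moves", "kwargs": {"plan": "0 0 -0.2 0 0 0 1;0 0 -0.2 0 0 0 1;0 0 -0.2 0 0 0 1;0 0 -0.2 0 0 0 1;0 0 0 0 0 0 1"}}

```text
clock: 11.75
eef_pos: [506.4, 111.4, 102.4]
tcp_rot: [-1.58, 0.017, 3.097]
contact_force: [0.2, -2.9, 0.4]
opening: 0.0
```

```bash
cat >> h.py <<'E'
def shot(name):
    s=r.sense();print(s["eef_pos"],s["contact_force"],s["clock"])
    C,g,L,Rr=chg();W=cam("wrist",s);y=(L-Rr)/np.linalg.norm(L-Rr);m=(L+Rr)/2
    im=r.grab_frame("wrist")
    for k in (-45,-27,-9,9,27):
        cv2.circle(im,tuple(int(round(v)) for v in proj(W,m+k*y+[0,0,34])),1,(0,0,255) if k!=9 else (0,255,0),-1)
    cv2.imwrite(name,cv2.resize(im[150:300,220:420],(800,600),interpolation=cv2.INTER_CUBIC))
E
python3 -c "
from h import *
shot('pics/w7.png')"
```

```text
[506.43086875 111.42040769 102.39654269] [ 0.18893901 -2.94730616  0.36176205] 11.75
```

View pics/w7.png

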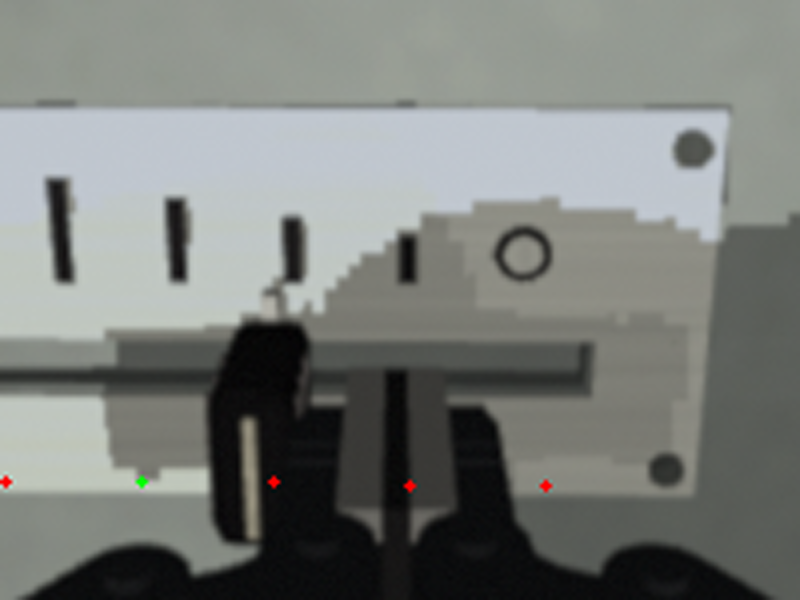

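The lever is about 3 mm past notch 2 (paddle mark at 248, between 274 for notch 2 and 142 for notch 3). One more click is needed, expected near y=118.

{"fn": "apply_moves", "kwargs": {"plan": "0 0 -0.2 0 0 0 1;0 0 -0.2 0 0 0 1;0 0 -0.1 0 0 0 1;0 0 0 0 0 0 1"}}

```text
clock: 12.2
eef_pos: [506.7, 116.7, 102.4]
tcp_rot: [-1.58, 0.017, 3.097]
contact_force: [-0.1, -0.7, 0.3]
opening: 0.001
```

{"fn": "apply_moves", "kwargs": {"plan": "0 0 -0.2 0 0 0 1;0 0 0 0 0 0 1"}}

```text
clock: 12.4
eef_pos: [506.8, 119.6, 102.4]
tcp_rot: [-1.581, 0.017, 3.096]
contact_force: [-0.3, -0.3, -0.0]
opening: 0.001
```

{"fn": "apply_moves", "kwargs": {"plan": "0 0 -0.1 0 0 0 1;0 0 0 0 0 0 1"}}

```text
clock: 12.6
eef_pos: [506.8, 121.1, 102.5]
tcp_rot: [-1.581, 0.017, 3.096]
contact_force: [-1.1, -0.0, 0.3]
opening: -0.0
```

```bash
python3 -c "
from h import *
shot('pics/w8.png')"
```

```text
[506.84799675 121.0748113  102.45930713] [-1.08976667 -0.02457638  0.30561709] 12.6
```

View pics/w8.png

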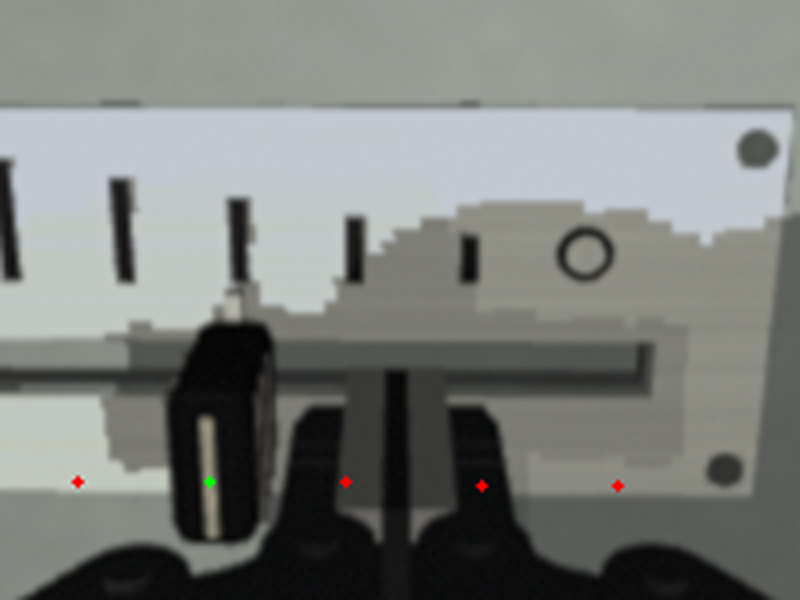

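The paddle has snapped to the third bar: its top line at (209,480) matches the green notch-3 mark, and there is a gap to the finger. I'll back off to the right and lift away.

{"fn": "apply_moves", "kwargs": {"plan": "0 0 1 0 0 0 1;0 0 1 0 0 0 1;0 -3 0 0 0 0 1;0 -4 0 0 0 0 1;0 -4 0 0 0 0 1;0 -4 0 0 0 0 1;0 -4 0 0 0 0 1;0 0 0 0 0 0 1;0 0 0 0 0 0 1;0 0 0 0 0 0 1"}}

```text
clock: 13.65
eef_pos: [500.4, 90.6, 298.0]
tcp_rot: [-1.579, 0.013, 3.093]
contact_force: [-1.2, -0.6, 0.3]
opening: 0.0
```

```bash
python3 - <<'E'
from h import *
shot('pics/tmp.png')
s=r.sense();im=r.grab_frame("wrist");C,g,L,Rr=chg();W=cam("wrist",s);y=(L-Rr)/np.linalg.norm(L-Rr);m=(L+Rr)/2
p=proj(W,m+9*y+[0,0,34]);cv2.circle(im,tuple(int(round(v)) for v in p),1,(0,255,0),-1);cv2.imwrite("pics/w9.png",im);print(p)
E
```

```text
[500.37971242  90.56049911 297.95780385] [-1.16145966 -0.64459901  0.29659213] 13.65
[273.50108996 177.00983888]
```

View pics/w9.png

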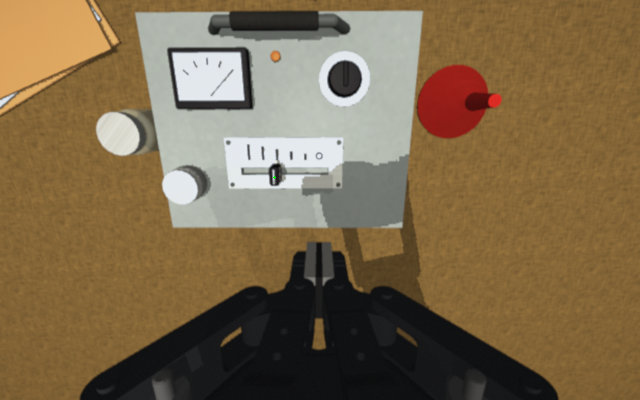

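The lever rests at the third bar (275,175), the hand is clear of everything, and the tin, jar and funnel look undisturbed.

```bash
python3 -c "
from rig import r
print(r.sign_off())"
```

```text
the job is handed in; nothing more can be done
None
```

The lever is in the third notch after OFF, and I have handed the job in. With shut fingers I pushed it from notch 2 back to its OFF stop. The camera showed the paddle under the circle mark. I then lifted over and pushed it out click by click from the other side, never gripping it.

- **Last checks:** The final picture has the paddle level with the third bar, on the spot predicted for 54 mm. The hand was about 140 mm clear above it, and the force reading was only sensor noise. The highest push force read was about 4.5 N (readings are at the end of each move). It took about 14 s of the 67 s allowed.
- **Things standing around:** The tin, jar and funnel looked undisturbed in the last view. The spanner was outside it, but the arm never went near it.
- **Disagreement found:** Both cameras put the real fingertips about 37–40 mm behind the stated tool point, so I set heights and contact from the images and the measured force. The pushing contact was therefore about 14 mm either side of the tool centre.
- **Small drift:** One lowering move ended 8 mm short and about 7 mm off in x. I corrected it before making contact.

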